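# Wind the core clamp shut

### The job

Two hand-cranked core clamps stand open on the table. On the one that holds the wide cardboard tape core, take the crank by its loose grip sleeve and wind it clockwise (seen from above) until the sliding jaw has pushed the core fully home against the fixed jaw and holds it snug, then let go. Leave the other clamp, with the small core, alone.

Things in the scene. Friction and masses are not known exactly. Their poses are not given: they have to be found in the camera images.
- wide_sleeve: black upright grip sleeve on the crank of the clamp with the wide core: 24 mm diameter, 50 mm tall, spins freely on its pin, so it can stay held without turning the hand. Origin at its centre, 110 mm above the table (pin head up to 140 mm; the rest of the clamp under 91 mm). It moves on a level circle of 40 mm radius round wide_axis. Takes about 3 N to turn; stays where left
- wide_axis (a point): point on the vertical crank axis of that clamp, 110 mm above the table. The clamp's grey base, 70 x 272 x 10 mm, is fixed to the table. Axes: z up, y along the base from crank to fixed V-shaped jaw (the way the sliding jaw closes). At crank angle 0 the sleeve lies on the -x side. The wide core is home with its centre at y = +154 mm, x = 0 from here
- wide_crank (a joint): crank angle in rad of the clamp with the wide core. It grows clockwise seen from above and closes the jaw, 60 mm of jaw travel per full turn. It starts between 0 and 2.1; the jaw has the core snug against the fixed jaw at 5.87, which is a hard end stop
- wide_core_center (a point): centre of the wide cardboard tape core, a plain ring 76 mm outside diameter and 20 mm tall, lying flat and loose on the clamp's base (centre 20 mm above the table) between the sliding and the fixed jaw, not yet touching either
- small_sleeve: the like sleeve on the crank of the other, identical clamp, which holds a small core (42 mm diameter, 24 mm tall). Same size and height. To be left alone
Mind the look-alikes: they are no part of the job. What is shaped like the part that bears wide_core_center but green is not meant.

How it is judged:
On the way, in this order (a step that is already met when the one before it is completed fails the run):
1. the crank has been wound past 2.9 rad with the sleeve in the fingers (value of joint wide_crank above 2.9 rad and contact force between wide_sleeve and the fingers above 1 N), for 0.1 s.
2. the crank has been wound past 4.4 rad with the sleeve in the fingers (value of joint wide_crank above 4.4 rad and contact force between wide_sleeve and the fingers above 1 N), for 0.1 s.
At the end, for the whole second after the job is handed in: The crank of the clamp with the wide core rests within 0.42 rad (4 mm of jaw travel) of its end stop at 5.87 rad, and the wide core lies flat (within 10 degrees) between the jaws, its centre within about 10 mm of home (144 to 162 mm along y and 12 mm either way in x from the crank axis) (value of joint wide_crank above 5.45 rad and velocity of joint wide_crank between -0.1 and 0.1 rad/s and y of wide_core_center in the frame of wide_axis between 0.144 and 0.162 m and x of wide_core_center in the frame of wide_axis between -0.012 and 0.012 m and angle between wide_core_center's own z axis and vertical below 0.17 rad); the robot touches nothing.
It fails at once if the other clamp's crank is turned (its sleeve moves more than 15 mm) (distance of small_sleeve from where it was at the start of the episode above 0.015 m).
It also fails if it takes over 42 s, if anything falls off the work surface, if the arm or the gripper's body presses on something with over 40 N, if the wrist force passes 120 N, or if a joint passes its speed limit or range.

### The arm

A 7-joint arm with a two-finger parallel gripper is mounted at the origin on a cart in front of the work surface, level with it; the furniture and walls round the work are solid. World frame = base frame: x ahead of the robot, y to its left, z up, the work surface at z = 0. Lengths are in m, angles in rad, forces in N, time in s.
With the tool pointing down it reaches from about 0.4 to 0.9 m from the base axis. Payload 5.5 kg.
Tool frame: the origin (TCP) lies on the centre line of the jaws, within the pads' length; the fingertips stand 17 mm ahead of it and the grasp point (between the pads) lies 2 mm behind it; z points along the fingers, y is the line along which they close (so a half turn about z gives the same grasp; the last joint's range is limited). The gripper opens to 85 mm and grips with 20 to 120 N. Pads are 22 mm wide; open, the fingers measure 114 mm over their backs; the gripper's body (76 mm by 85 mm) begins 54 mm behind the grasp point. The pads swing forward as they close: fully open they stand 13 mm farther back than shut.
Start: joints at [-0.965, 0.501, -0.427, 1.55, 0.221, 1.138, -0.21], TCP at [0.218, 0.612, 0.248] pointing down, gripper open.
Joint ranges: [-2.88, 2.88], [-0.31, 2.03], [-1.54, 1.56], [0.2, 2.42], [-1.41, 4.55], [0.19, 2.02], [-2.57, 2.57]. Speed limits (rad/s): [2.57, 2.57, 3.14, 3.14, 3.14, 3.14, 3.14].

### API

Orientations are given as [roll, pitch, yaw] about the fixed x, y, z axes, in that order (R = Rz(yaw) Ry(pitch) Rx(roll)).
In Python, from plant import env gives the robot as it stands.
- The arm moves only by the shell command python3 -m crank 'ROWS'. ROWS is JSON, a list of rows, each a list of 5 numbers: the finger opening in cm, from 0 to 8.54, then the shift along the tool's x, y, z in cm, then the turn about the tool's z in degrees. In form: [[claw, dx, dy, dz, twist], ...]. A call has exactly 10 rows; each row shifts and turns the commanded pose from where the row before left it, along the tool's axes as they then stand; what a row does not reach is not made up. A row lasts 1/10 s, in which the tool goes at most 50 mm and 8.59 degrees, less where a joint would pass 70% of its speed; a pose out of reach is approached as far as the arm can. A call is refused whole if a number of a shift passes 5 or a number of a turn 8.59, either way. A call with a gripper value outside its range is refused whole. The fingers move at their own pace and stop on an object; the grip force is fixed at half the most. Time passes only in rows, so rows that do not move let the fingers close, or fill a call up. It gives the time, the measured TCP pose, the force, the opening and the grip force at its end, in the units of the state.
- env.get_state(): the state, without advancing time (a new reading comes with each control period).
- env.read_camera(name): name is "side" or "top"; returns a dict with "img" (384x512x3 uint8, red, green, blue), "vfov" (degrees; the focal length in pixels is half the picture's height over the tangent of half this angle, whatever the lens; pixels are square), "cx", "cy" (the principal point, pixels), "T" (4x4, takes a point from camera to world coordinates). Camera axes: x right, y up, looking along -z (the intrinsics and any distortion apply to the point x, -y, -z); pixel columns grow to the right and rows downward; lengths in m; the calibration is good to about 2 mm. A picture is of the moment at which its call begins. There is no depth.
- env.sign_off(): hands the job in; it is judged then, once.
The state is a dict: "clock": time; "q": joint angles; "joint_vel": joint speeds; "tau": joint torques, N m; "ee_pos": TCP position; "tool_rot": TCP orientation; "contact_force": force on the tool from outside, world axes, zero at the start; "ft_torque": the same for the moment, N m; "grip_width": opening from 0.0 (shut) to 1.0 (fully open); "finger_force": force on a finger pad.
Only numpy, scipy, OpenCV 4.12 (cv2) and the standard library are available. Lean on these libraries where they do the work, as an engineer would, in place of code of your own. Each camera call takes 0.05 s, during which the arm holds its last target. There are 200 camera calls.

## Working session

There is one attempt and no reset: what is moved stays moved. The work goes in short steps, Python scripts to look and compute and a shell command to move; the robot and the scene stay as the last step left them, time stands still between calls to the robot, and variables do not carry over. Pictures are saved under pics/ and viewed, at most 10 in all, crops included, and the job is handed in when it is done.

```bash
ls; mkdir -p pics; python3 - <<'E'
from plant import env
import cv2
for n in ("top","side"):
    c=env.read_camera(n); cv2.imwrite(f"pics/{n}0.png",c["img"][:,:,::-1])
    print({k:v for k,v in c.items() if k!="img"})
print(env.get_state())
E
```

```text
pics
{'vfov': 53.50279153644767, 'cx': 249.8008671580207, 'cy': 193.3592565320808, 'T': array([[-1.13349060e-02,  9.76557578e-01, -2.14957710e-01,
         3.23493116e-01],
       [-9.99933415e-01, -1.15352605e-02,  3.22413378e-04,
        -7.57274082e-02],
       [-2.16473796e-03,  2.14947052e-01,  9.76623305e-01,
         9.34815379e-01],
       [ 0.00000000e+00,  0.00000000e+00,  0.00000000e+00,
         1.00000000e+00]])}
{'vfov': 57.03655447493044, 'cx': 252.92688287553767, 'cy': 197.88351693414137, 'T': array([[ 0.87040688,  0.29124719, -0.39694703,  0.16330146],
       [-0.49202618,  0.54304561, -0.68044964, -0.66192039],
       [ 0.0173813 ,  0.78757638,  0.61597187,  0.60596171],
       [ 0.        ,  0.        ,  0.        ,  1.        ]])}
{'clock': 0.1, 'q': array([-0.96479105,  0.50176613, -0.42680157,  1.5513612 ,  0.22080959,
        1.1382935 , -0.21029938]), 'joint_vel': array([ 0.00136684, -0.00076697, -0.000682  , -0.00221807, -0.00133891,
        0.00170209, -0.00037935]), 'tau': array([-1.10938994e-02, -5.70815134e+01, -5.83808362e+00, -2.81745905e+01,
        1.06711808e-02,  5.55775317e-03,  3.16254773e-05]), 'ee_pos': array([0.21832528, 0.61159769, 0.24734841]), 'tool_rot': array([-3.13982031e+00, -5.25997264e-05,  2.79883824e+00]), 'contact_force': array([ 0.61989168,  0.25528835, -0.57834177]), 'ft_torque': array([-0.02307425,  0.00511788,  0.01842413]), 'finger_force': 0.0, 'grip_width': 0.9923852449765602}
```

View pics/top0.png

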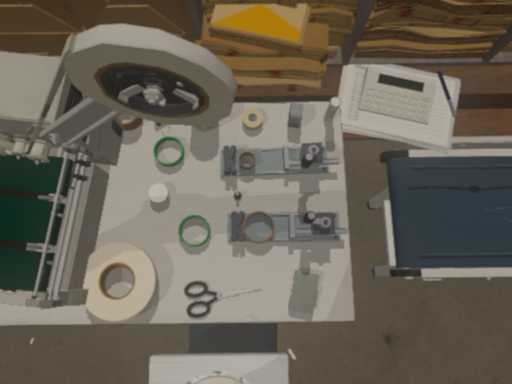

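View pics/side0.png

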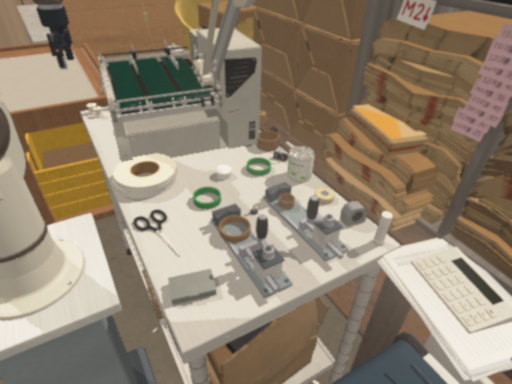

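```bash
python3 - <<'E'
import cv2,numpy as np
a=cv2.imread("pics/top0.png")[135:255,215:350]; b=cv2.imread("pics/side0.png")[175:305,205:355]
a=cv2.resize(a,(675,600),interpolation=cv2.INTER_CUBIC);b=cv2.resize(b,(690,598),interpolation=cv2.INTER_CUBIC)
cv2.imwrite("pics/ta.png",a);cv2.imwrite("pics/sa.png",b)
E
```

```text
(no output)
```

View pics/ta.png

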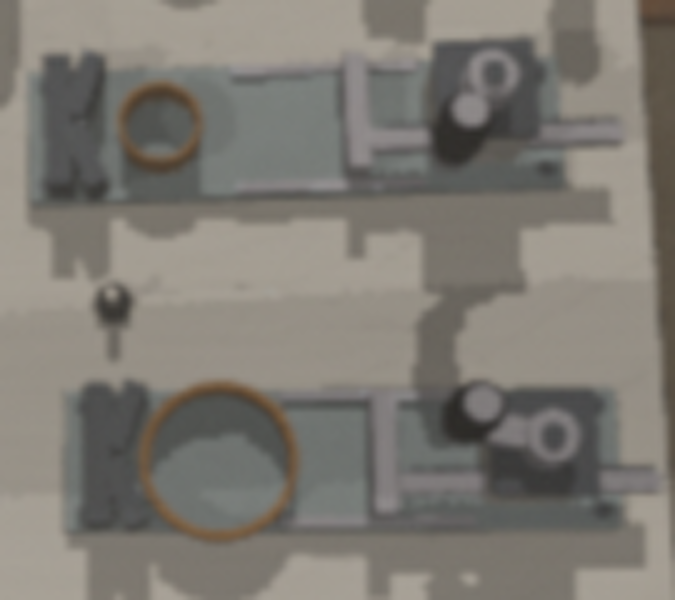

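View pics/sa.png

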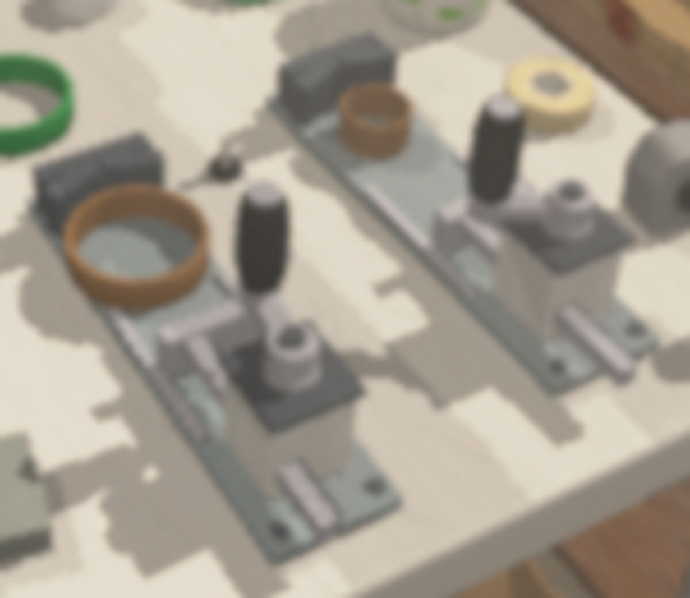

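```bash
cat > h.py <<'E'
import numpy as np
from plant import env
def cam(n):
    c=env.read_camera(n); return c
def ray(c,u,v):
    f=192/np.tan(np.radians(c["vfov"]/2)); d=np.array([(u-c["cx"])/f,-(v-c["cy"])/f,-1])
    return c["T"][:3,3],c["T"][:3,:3]@d
def atz(c,u,v,z):
    o,d=ray(c,u,v); return o+d*(z-o[2])/d[2]
def proj(c,p):
    f=192/np.tan(np.radians(c["vfov"]/2)); q=np.linalg.inv(c["T"])@np.append(p,1)
    return c["cx"]-f*q[0]/q[2], c["cy"]+f*q[1]/q[2]
E
python3 - <<'E'
from h import *
np.set_printoptions(precision=4,suppress=True)
t=cam("top");s=cam("side")
T=lambda x,y,z:atz(t,215+x/5,135+y/5,z)
S=lambda x,y,z:atz(s,205+x*.2174,175+y*.2174,z)
print("pin",T(482,404,.14),S(265,187,.14))
print("hub",T(552,436,.091),S(293,338,.091))
print("core",T(219,461,.03),"L/R",T(140,461,.03),T(298,461,.03),S(137,240,.03))
print("base",*[T(*p,.01) for p in((65,392),(65,532),(622,530),(617,392))])
print("baseS",*[S(*p,.01) for p in((35,207),(272,555),(400,500))])
print("small pin",T(470,109,.14),S(503,105,.14),"hub",T(494,74,.091),S(571,190,.091))
E
```

```text
pin [ 0.4485 -0.2053  0.14  ] [ 0.4522 -0.2069  0.14  ]
hub [ 0.4414 -0.2439  0.091 ] [ 0.4421 -0.2511  0.091 ]
core [ 0.4397 -0.0966  0.03  ] L/R [ 0.4402 -0.0589  0.03  ] [ 0.4393 -0.1342  0.03  ] [ 0.4403 -0.1041  0.03  ]
base [ 0.4772 -0.0219  0.01  ] [ 0.4087 -0.0219  0.01  ] [ 0.4065 -0.2914  0.01  ] [ 0.4741 -0.2931  0.01  ]
baseS [ 0.4129 -0.0344  0.01  ] [ 0.4093 -0.2939  0.01  ] [ 0.4759 -0.2962  0.01  ]
small pin [ 0.5786 -0.2061  0.14  ] [ 0.5802 -0.2095  0.14  ] hub [ 0.6112 -0.226   0.091 ] [ 0.6122 -0.2315  0.091 ]
```

```bash
python3 - <<'E'
from h import *
np.set_printoptions(precision=3,suppress=True)
t=cam("top");s=cam("side")
for z in (.2,.3,.4,.5,.6,.7):
    print(z,[ (p:=atz(t,u,v,z))[:2].round(3).tolist()+np.round(proj(s,p)).tolist() for u,v in((153,85),(235,95),(150,130),(70,70))])
print("tcp",proj(t,[.218,.612,.248]),proj(s,[.218,.612,.248]))
for z in(0,.1,.2,.3): print(z,"deck",atz(s,215,95,z),atz(s,105,60,z),atz(s,255,45,z),"top",atz(t,85,170,z))
E
```

```text
0.2 [[0.722, 0.125, 285.0, 103.0], [0.697, -0.047, 315.0, 130.0], [0.621, 0.127, 254.0, 110.0], [0.759, 0.304, 264.0, 81.0]]
0.3 [[0.667, 0.098, 276.0, 74.0], [0.646, -0.051, 304.0, 95.0], [0.58, 0.1, 246.0, 79.0], [0.699, 0.252, 257.0, 56.0]]
0.4 [[0.613, 0.071, 265.0, 37.0], [0.595, -0.055, 289.0, 52.0], [0.54, 0.072, 236.0, 40.0], [0.64, 0.201, 248.0, 24.0]]
0.5 [[0.559, 0.043, 251.0, -11.0], [0.544, -0.059, 272.0, -2.0], [0.499, 0.044, 223.0, -9.0], [0.581, 0.149, 236.0, -18.0]]
0.6 [[0.505, 0.016, 232.0, -74.0], [0.493, -0.063, 248.0, -74.0], [0.459, 0.017, 206.0, -75.0], [0.522, 0.097, 220.0, -75.0]]
0.7 [[0.451, -0.011, 205.0, -164.0], [0.443, -0.067, 216.0, -171.0], [0.418, -0.011, 183.0, -167.0], [0.463, 0.046, 197.0, -158.0]]
tcp (np.float64(-152.9313376080952), np.float64(345.3877254688641)) (np.float64(66.40907314849505), np.float64(62.21832711870823))
0 deck [0.769 0.728 0.   ] [0.444 1.445 0.   ] [1.326 1.348 0.   ] top [0.595 0.343 0.   ]
0.1 deck [0.669 0.499 0.1  ] [0.397 1.097 0.1  ] [1.134 1.016 0.1  ] top [0.566 0.299 0.1  ]
0.2 deck [0.569 0.269 0.2  ] [0.351 0.749 0.2  ] [0.943 0.685 0.2  ] top [0.537 0.254 0.2  ]
0.3 deck [0.469 0.04  0.3  ] [0.305 0.402 0.3  ] [0.751 0.353 0.3  ] top [0.508 0.209 0.3  ]
```

```bash
python3 -m crank '[[8.5,0,0,-0.9,7],[8.5,0,0,-0.9,7],[8.5,0,0,-0.9,7],[8.5,0,0,-0.9,7],[8.5,0,0,-0.9,7],[8.5,0,0,-0.9,7],[8.5,0,0,-0.9,7],[8.5,0,0,-0.9,7],[8.5,0,0,-0.9,7],[8.5,0,0,-0.9,7.4]]'
python3 -m crank '[[8.5,-4,1.8,0,0],[8.5,-4,1.8,0,0],[8.5,-4,1.8,0,0],[8.5,-4,1.8,0,0],[8.5,-4,1.8,0,0],[8.5,-4,1.8,0,0],[8.5,-4,1.8,0,0],[8.5,-4,1.8,0,0],[8.5,-4,1.8,0,0],[8.5,-4,1.8,0,0]]'
```

```text
clock: 1.3
ee_pos: [0.2183, 0.6121, 0.3386]
tool_rot: [-3.141, 0.0, 1.565]
contact_force: [0.3, -0.1, 0.5]
grip_width: 0.998
finger_force: 0.0
clock: 2.3
ee_pos: [0.3985, 0.2104, 0.3386]
tool_rot: [3.141, -0.001, 1.57]
contact_force: [1.2, 0.4, -0.4]
grip_width: 0.998
finger_force: 0.0
```

```bash
python3 -m crank '[[8.5,-4,0,1,0],[8.5,-4,0,1,0],[8.5,-4,0,1,0],[8.5,-4,0,1,0],[8.5,-4,0,1,0],[8.5,-4,0,1,0],[8.5,-4,0,1,0],[8.5,-4,0,1,0],[8.5,-4,0,1,0],[8.5,-4,0,1,0]]'
python3 - <<'E'
from h import *
import cv2
o=[]
for n in("top","side"):
    c=cam(n); o.append(c["img"][:,:,::-1][130:290,190:380])
cv2.imwrite("pics/b.png",cv2.resize(np.hstack(o),(798,336),interpolation=cv2.INTER_CUBIC))
E
```

```text
clock: 3.3
ee_pos: [0.3978, -0.1894, 0.2383]
tool_rot: [3.14, -0.0, 1.571]
contact_force: [0.8, 0.9, 0.4]
grip_width: 0.998
finger_force: 0.0
```

View pics/b.png

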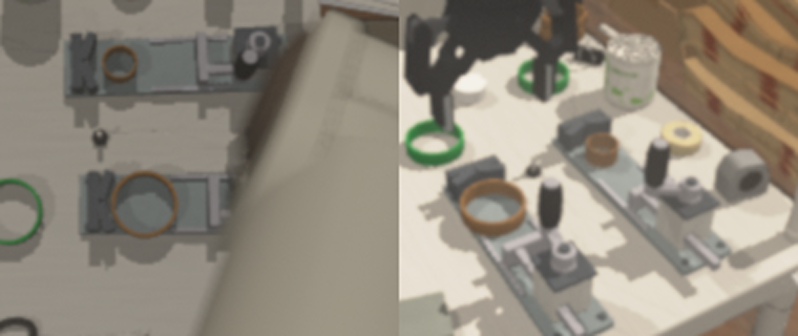

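```bash
python3 -m crank '[[8.5,-0.4,1.3,1,0],[8.5,-0.4,1.3,1,0],[8.5,-0.4,1.3,1,0],[8.5,-0.5,1.3,1,0],[8.5,0,0,2,0],[8.5,0,0,2,0],[8.5,0,0,2,0],[8.5,0,0,1.5,0],[8.5,0,0,0.9,0],[8.5,0,0,0,0]]'
python3 - <<'E'
from h import *
import cv2
c=cam("side")
cv2.imwrite("pics/c.png",cv2.resize(c["img"][:,:,::-1][140:300,180:360],(720,640))[:600])
E
```

```text
clock: 4.4
ee_pos: [0.4493, -0.2042, 0.1134]
tool_rot: [-3.14, -0.001, 1.571]
contact_force: [0.2, 0.3, -0.4]
grip_width: 0.999
finger_force: 0.0
```

View pics/c.png

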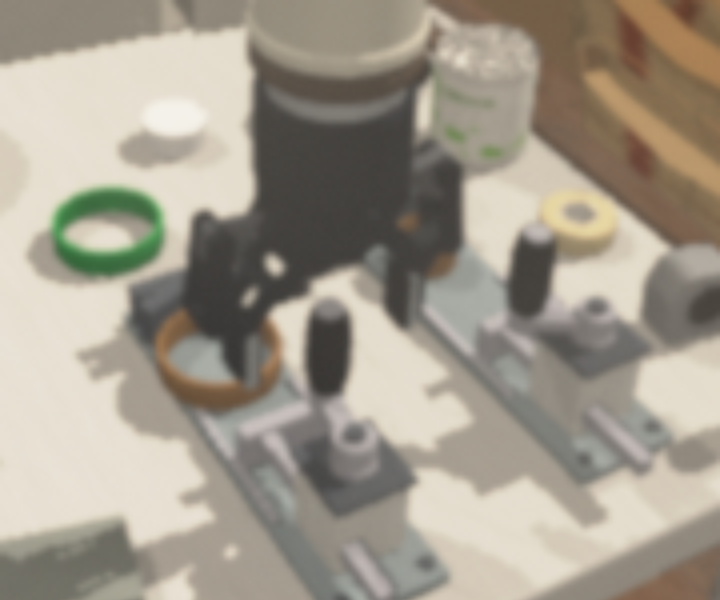

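```bash
python3 -m crank '[[1,0,0,0,0],[1,0,0,0,0],[1,0,0,0,0],[1,0,0,0,0],[1,0,0,0,0],[1,0,0,0,0],[1,0,0,0,0],[1,0,0,0,0],[1,0,0,0,0],[1,0,0,0,0]]'
```

```text
clock: 5.45
ee_pos: [0.4503, -0.205, 0.1148]
tool_rot: [3.141, -0.0, 1.57]
contact_force: [-0.7, 1.2, 6.0]
grip_width: 0.266
finger_force: 58.5
```

```bash
cat > arc.py <<'E'
import sys;from h import *
def go(C,th1,n=10,push=0):
    p=env.get_state()["ee_pos"][:2]-C; th0=np.arctan2(p[1],-p[0])%(2*np.pi)
    t=np.linspace(th0,th1,n+1)[1:]; q=.04*np.c_[-np.cos(t),np.sin(t)]
    d=np.diff(np.vstack([p,q]),axis=0)*100
    print("r",np.hypot(*p),"th0",th0); print([[1,round(b,2),round(a,2),0,0] for a,b in d])
a=list(map(float,sys.argv[1:])); go(np.array(a[:2]),a[2])
E
python3 arc.py .4415 -.2445 2.75
```

```text
r 0.040446024227780625 th0 1.7898290564671395
[[1, np.float64(-0.14), np.float64(0.36), 0, 0], [1, np.float64(-0.14), np.float64(0.36), 0, 0], [1, np.float64(-0.17), np.float64(0.34), 0, 0], [1, np.float64(-0.2), np.float64(0.33), 0, 0], [1, np.float64(-0.23), np.float64(0.31), 0, 0], [1, np.float64(-0.26), np.float64(0.28), 0, 0], [1, np.float64(-0.29), np.float64(0.26), 0, 0], [1, np.float64(-0.31), np.float64(0.23), 0, 0], [1, np.float64(-0.33), np.float64(0.2), 0, 0], [1, np.float64(-0.35), np.float64(0.16), 0, 0]]
```

```bash
python3 -m crank '[[1,-0.14,0.36,0,0],[1,-0.14,0.36,0,0],[1,-0.17,0.34,0,0],[1,-0.2,0.33,0,0],[1,-0.23,0.31,0,0],[1,-0.26,0.28,0,0],[1,-0.29,0.26,0,0],[1,-0.31,0.23,0,0],[1,-0.33,0.2,0,0],[1,-0.35,0.16,0,0]]'; python3 arc.py .4415 -.2445 3.75
```

```text
clock: 6.45
ee_pos: [0.48, -0.2273, 0.1149]
tool_rot: [3.139, -0.002, 1.572]
contact_force: [1.8, 5.4, 4.3]
grip_width: 0.265
finger_force: 58.4
r 0.04222170463232203 th0 2.7211195768191865
[[1, np.float64(-0.47), np.float64(-0.05), 0, 0], [1, np.float64(-0.4), np.float64(0.11), 0, 0], [1, np.float64(-0.41), np.float64(0.07), 0, 0], [1, np.float64(-0.41), np.float64(0.02), 0, 0], [1, np.float64(-0.41), np.float64(-0.02), 0, 0], [1, np.float64(-0.41), np.float64(-0.06), 0, 0], [1, np.float64(-0.4), np.float64(-0.1), 0, 0], [1, np.float64(-0.39), np.float64(-0.14), 0, 0], [1, np.float64(-0.37), np.float64(-0.18), 0, 0], [1, np.float64(-0.35), np.float64(-0.22), 0, 0]]
```

```bash
python3 arc.py .4435 -.2443 3.75
```

```text
r 0.04031925620230724 th0 2.7053992556718307
[[1, np.float64(-0.4), np.float64(0.13), 0, 0], [1, np.float64(-0.4), np.float64(0.12), 0, 0], [1, np.float64(-0.41), np.float64(0.07), 0, 0], [1, np.float64(-0.42), np.float64(0.03), 0, 0], [1, np.float64(-0.42), np.float64(-0.01), 0, 0], [1, np.float64(-0.41), np.float64(-0.06), 0, 0], [1, np.float64(-0.41), np.float64(-0.1), 0, 0], [1, np.float64(-0.39), np.float64(-0.14), 0, 0], [1, np.float64(-0.38), np.float64(-0.18), 0, 0], [1, np.float64(-0.35), np.float64(-0.22), 0, 0]]
```

```bash
python3 -m crank '[[1,-0.4,0.13,0,0],[1,-0.4,0.12,0,0],[1,-0.41,0.07,0,0],[1,-0.42,0.03,0,0],[1,-0.42,-0.01,0,0],[1,-0.41,-0.06,0,0],[1,-0.41,-0.1,0,0],[1,-0.39,-0.14,0,0],[1,-0.38,-0.18,0,0],[1,-0.35,-0.22,0,0]]'; python3 arc.py .4435 -.2443 4.75
```

```text
clock: 7.45
ee_pos: [0.4751, -0.2698, 0.1148]
tool_rot: [3.14, 0.001, 1.57]
contact_force: [2.3, 2.3, 6.7]
grip_width: 0.267
finger_force: 58.7
r 0.04058212729748159 th0 3.8212013189472933
[[1, np.float64(-0.24), np.float64(-0.29), 0, 0], [1, np.float64(-0.25), np.float64(-0.27), 0, 0], [1, np.float64(-0.23), np.float64(-0.29), 0, 0], [1, np.float64(-0.2), np.float64(-0.31), 0, 0], [1, np.float64(-0.17), np.float64(-0.33), 0, 0], [1, np.float64(-0.14), np.float64(-0.34), 0, 0], [1, np.float64(-0.11), np.float64(-0.36), 0, 0], [1, np.float64(-0.07), np.float64(-0.36), 0, 0], [1, np.float64(-0.04), np.float64(-0.37), 0, 0], [1, np.float64(-0.0), np.float64(-0.37), 0, 0]]
```

```bash
python3 -m crank '[[1,-0.24,-0.29,0,0],[1,-0.25,-0.27,0,0],[1,-0.23,-0.29,0,0],[1,-0.2,-0.31,0,0],[1,-0.17,-0.33,0,0],[1,-0.14,-0.34,0,0],[1,-0.11,-0.36,0,0],[1,-0.07,-0.36,0,0],[1,-0.04,-0.37,0,0],[1,0,-0.37,0,0]]'; python3 arc.py .4435 -.2443 5.75
```

```text
clock: 8.45
ee_pos: [0.4415, -0.2845, 0.1148]
tool_rot: [3.141, 0.001, 1.569]
contact_force: [3.8, -0.5, 6.8]
grip_width: 0.269
finger_force: 58.7
r 0.04027073961458835 th0 4.762102022451452
[[1, np.float64(0.07), np.float64(-0.39), 0, 0], [1, np.float64(0.08), np.float64(-0.39), 0, 0], [1, np.float64(0.12), np.float64(-0.38), 0, 0], [1, np.float64(0.15), np.float64(-0.36), 0, 0], [1, np.float64(0.19), np.float64(-0.35), 0, 0], [1, np.float64(0.22), np.float64(-0.33), 0, 0], [1, np.float64(0.25), np.float64(-0.3), 0, 0], [1, np.float64(0.28), np.float64(-0.28), 0, 0], [1, np.float64(0.31), np.float64(-0.25), 0, 0], [1, np.float64(0.33), np.float64(-0.22), 0, 0]]
```

```bash
python3 -m crank '[[1,0.07,-0.39,0,0],[1,0.08,-0.39,0,0],[1,0.12,-0.38,0,0],[1,0.15,-0.36,0,0],[1,0.19,-0.35,0,0],[1,0.22,-0.33,0,0],[1,0.25,-0.3,0,0],[1,0.28,-0.28,0,0],[1,0.31,-0.25,0,0],[1,0.33,-0.22,0,0]]'; python3 arc.py .4435 -.2443 5.95
```

```text
clock: 9.45
ee_pos: [0.4094, -0.2648, 0.1148]
tool_rot: [3.14, 0.002, 1.569]
contact_force: [4.5, -1.6, 4.3]
grip_width: 0.266
finger_force: 58.7
r 0.03976665034362075 th0 5.7419182123385335
[[1, np.float64(0.06), np.float64(-0.06), 0, 0], [1, np.float64(0.07), np.float64(-0.04), 0, 0], [1, np.float64(0.07), np.float64(-0.04), 0, 0], [1, np.float64(0.07), np.float64(-0.04), 0, 0], [1, np.float64(0.08), np.float64(-0.04), 0, 0], [1, np.float64(0.08), np.float64(-0.03), 0, 0], [1, np.float64(0.08), np.float64(-0.03), 0, 0], [1, np.float64(0.08), np.float64(-0.03), 0, 0], [1, np.float64(0.08), np.float64(-0.03), 0, 0], [1, np.float64(0.08), np.float64(-0.03), 0, 0]]
```

Nudge on slowly to the stop, watching the force.

```bash
python3 -m crank '[[1,0.06,-0.06,0,0],[1,0.07,-0.04,0,0],[1,0.07,-0.04,0,0],[1,0.07,-0.04,0,0],[1,0.08,-0.04,0,0],[1,0.08,-0.03,0,0],[1,0.08,-0.03,0,0],[1,0,0,0,0],[1,0,0,0,0],[1,0,0,0,0]]'; python3 arc.py .4435 -.2443 5.95|head -1
```

```text
clock: 10.45
ee_pos: [0.4078, -0.2617, 0.1149]
tool_rot: [3.138, 0.005, 1.569]
contact_force: [6.8, -5.5, -0.9]
grip_width: 0.262
finger_force: 58.8
r 0.03970632162484591 th0 5.830093832185999
```

```bash
python3 -m crank '[[1,0.08,-0.03,0,0],[1,0.08,-0.03,0,0],[1,0.08,-0.03,0,0],[1,0,0,0,0],[1,0,0,0,0],[1,0,0,0,0],[1,0,0,0,0],[1,0,0,0,0],[1,0,0,0,0],[1,0,0,0,0]]'; python3 arc.py .4435 -.2443 5.95|head -1
```

```text
clock: 11.45
ee_pos: [0.4074, -0.2607, 0.115]
tool_rot: [3.136, 0.008, 1.568]
contact_force: [9.1, -10.2, -6.5]
grip_width: 0.267
finger_force: 59.0
r 0.039677568279115866 th0 5.857148980858805
```

```bash
python3 -m crank '[[1,-0.1,0.04,0,0],[1,-0.1,0.03,0,0],[8.5,0,0,0,0],[8.5,0,0,0,0],[8.5,0,0,0,0],[8.5,0,0,0,0],[8.5,0,0,0,0],[8.5,0,0,0,0],[8.5,0,0,0,0],[8.5,0,0,0,0]]'
python3 -m crank '[[8.5,0,0,-1,0],[8.5,0,0,-2,0],[8.5,0,0,-2,0],[8.5,0,0,-2,0],[8.5,0,0,-2,0],[8.5,3,0,-2,0],[8.5,4,0,0,0],[8.5,4,0,0,0],[8.5,4,0,0,0],[8.5,4,0,0,0]]'
python3 -m crank '[[8.5,4,0,0,0],[8.5,4,0,0,0],[8.5,4,0,0,0],[8.5,4,0,0,0],[8.5,4,0,0,0],[8.5,4,0,0,0],[8.5,4,0,0,0],[8.5,0,0,0,0],[8.5,0,0,0,0],[8.5,0,0,0,0]]'
python3 - <<'E'
from h import *
import cv2
o=[]
for n in("top","side"):
    c=cam(n); o.append(c["img"][:,:,::-1][130:300,200:350])
cv2.imwrite("pics/d.png",cv2.resize(np.hstack(o),(798,452),interpolation=cv2.INTER_CUBIC))
E
```

```text
clock: 12.45
ee_pos: [0.4062, -0.258, 0.1143]
tool_rot: [-3.142, -0.0, 1.57]
contact_force: [-0.0, -0.1, -0.1]
grip_width: 0.999
finger_force: 0.0
clock: 13.45
ee_pos: [0.4062, -0.0667, 0.2252]
tool_rot: [3.14, -0.0, 1.57]
contact_force: [0.8, -0.3, 0.2]
grip_width: 0.994
finger_force: 0.0
clock: 14.45
ee_pos: [0.4066, 0.2107, 0.2245]
tool_rot: [3.142, 0.001, 1.569]
contact_force: [0.0, -1.1, -0.9]
grip_width: 0.995
finger_force: 0.0
```

View pics/d.png

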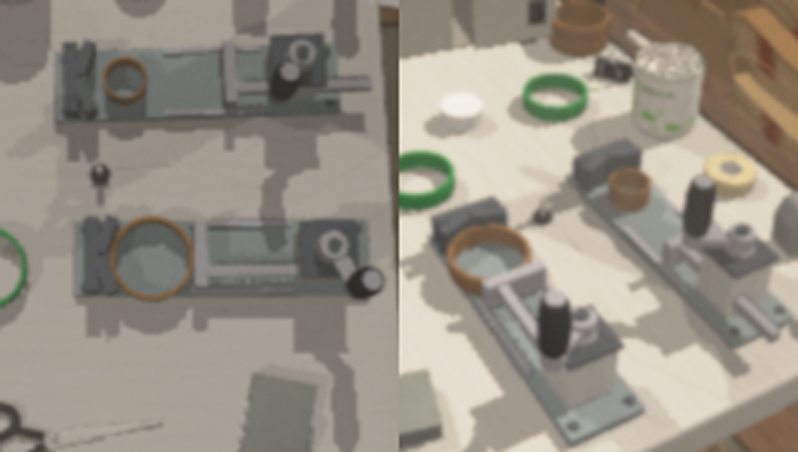

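```bash
python3 - <<'E'
from h import *
import cv2
t=cam("top");s=cam("side")
for nm,c,(u,v) in(("top",t,(370,278)),("side",s,(555-399,297))):
    p=atz(c,200+u/2.66,130+v/2.66,.14)-[.4435,-.2443,0]; print(nm,p,np.arctan2(p[1],-p[0])%6.2832)
print("core",atz(t,200+151/2.66,130+258/2.66,.03)-[.4435,-.2443,0])
cv2.imwrite("pics/e.png",cv2.resize(t["img"][:,:,::-1][200:260,220:350],(780,360),interpolation=cv2.INTER_CUBIC))
E
```

```text
top [-0.0351557  -0.01694989  0.14      ] 5.833943986508066
side [-0.0352403  -0.02223616  0.14      ] 5.720307104062543
core [-0.00321061  0.15258621  0.03      ]
```

View pics/e.png

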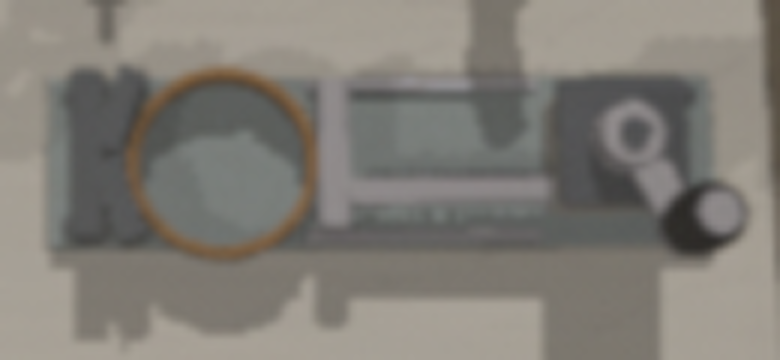

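The core sits in the V with the sliding jaw against it, the crank is at about 5.8 rad, the core is about 153 mm along y, and nothing touches the robot.

```bash
python3 -c "
from plant import env
print(env.sign_off())"
```

```text
the job is handed in; nothing more can be done
None
```

I wound the wide-core clamp's crank to its end stop, measured at about 5.8 rad, which left the core snug against the fixed jaw at about y = 153 mm and x = −3 mm. I then let go of the sleeve, left the other clamp untouched and handed the job in at about 15 s; no verdict came back.

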